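# Press the bush into the treadle link and hold it home

### The arm

A 7-joint arm with a two-finger parallel gripper is mounted at the origin on the work surface. World frame = base frame: x ahead of the robot, y to its left, z up, the work surface at z = 0. Lengths are in m, angles in rad, forces in N, time in s.
With the tool pointing down it reaches from about 0.425 to 0.8 m from the base axis. Payload 8.3 kg.
Tool frame: the origin (TCP) lies midway between the tips of the shut fingers; the grasp point (between the pads) lies 19 mm behind it; x points along the fingers, z is the direction in which the jaws open and shut, and the axes are right-handed (so a half turn about x gives the same grasp; the last joint's range is limited). The gripper opens to 85 mm and grips with 20 to 120 N. Pads are 22 mm wide; open, the fingers measure 114 mm over their backs; the gripper's body (76 mm by 85 mm) begins 54 mm behind the grasp point. The pads swing forward as they close: fully open they stand 13 mm farther back than shut.
Start: joints at [-1.299, 0.383, 0.016, 1.37, -0.006, 1.388, -0.046], TCP at [0.205, 0.59, 0.231] pointing down, gripper open.
Joint ranges: [-2.95, 2.95], [-0.25, 2.06], [-1.52, 1.56], [0.18, 2.33], [-1.44, 4.58], [0.02, 2.06], [-3.01, 3.01]. Speed limits (rad/s): [2.39, 2.39, 3.01, 3.01, 3.14, 3.14, 3.14].

### API

Orientations are given as a unit quaternion [x, y, z, w].
In Python, from workcell import observe, cams, job_done gives the robot as it stands. The module is installed in compiled form; this text tells all that it offers.
- The arm moves only by the shell command python3 -m handwheel 'ROWS' [FORCE]. ROWS is JSON, a list that holds one entry, the list of rows, each a list of 5 numbers: the shift along the world's x, y, z in mm, then the turn about the world's z in rad, then the opening, from 0 (shut) to 1 (fully open). A call has exactly 5 rows; each row shifts and turns the commanded pose from where the row before left it; what a row does not reach is not made up. A row lasts 1/10 s, in which the tool goes at most 50 mm and 8.59 degrees, less where a joint would pass 70% of its speed; a pose out of reach is approached as far as the arm can. A call with a gripper value outside its range is refused whole. The fingers move at their own pace and stop on an object; FORCE is the grip in N (left out, the last holds). Time passes only in rows, so rows that do not move let the fingers close, or fill a call up. It gives the time, the measured TCP pose, the force and the opening at its end, in the units of the state.
- observe(): the state, without advancing time (a new reading comes with each control period).
- cams.snapshot(name): name is "scene" or "top" or "wrist"; returns the picture (480x640x3 uint8, red, green, blue); there is no depth.
- cams.get_calibration(name): a dict with "fov_y" (degrees; the focal length in pixels is half the picture's height over the tangent of half this angle, whatever the lens; pixels are square), "cx", "cy" (the principal point, pixels), "extrinsics" (4x4, takes a point from camera to world coordinates). Camera axes: x right, y down, z forward; pixel columns grow to the right and rows downward; lengths in m; the calibration is good to about 2 mm. The wrist camera is an equidistant fisheye: a pixel r from the principal point sees the ray r / f radians off the axis. A picture is of the moment at which its call begins: read the wrist's pose just before it. get_calibration takes no time and is no camera call; for the wrist camera it gives the pose at the moment of the call.
- job_done(): hands the job in, once; it reports no verdict.
The state is a dict: "time_s": time; "joint_positions": joint angles; "qd": joint speeds; "effort": joint torques, N m; "ee_pos": TCP position; "ee_rot": TCP orientation; "wrist_force": force on the tool from outside, world axes, zero at the start; "moment": the same for the moment, N m; "width": opening from 0.0 (shut) to 1.0 (fully open).
Only numpy, scipy, OpenCV 4.12 (cv2) and the standard library are available. Lean on these libraries where they do the work, as an engineer would, in place of code of your own. Each camera call takes 0.05 s, during which the arm holds its last target.

### The job

Fit the plain bronze bush (not the flanged one, nor the long slim one) to the hammer's treadle link: stand it upright over the sprung pilot in the link's big eye while the loading slide is out, let go of it, then push the slide fully in under the press ram. Then pull the press's hand lever all the way down to its stop so that the ram presses the bush flush into the eye, and finish while still holding the lever down there, so that the retaining compound can grab. Leave the other bronze parts, the tools and the bottle where they are.

Things in the scene. Friction and masses are not known exactly. Their poses are not given: they have to be found in the camera images.
- bush: the bush to fit: plain bronze sleeve without flange, 34 mm outside diameter, 20 mm bore, 26 mm high, about 0.13 kg, standing upright on the bench; origin at the centre of its underside, z up along its axis
- flanged_bush: bystander: bronze bush with a 46 mm flange 6 mm thick at its foot and a 34 mm sleeve above, 30 mm high in all; origin at the centre of its underside
- slim_bush: bystander: long slim bronze sleeve, 24 mm diameter, 40 mm high; origin at the centre of its underside
- thrust_ring: bystander: flat bronze ring, 52 mm diameter, 10 mm high; origin at the centre of its underside
- hammer: bystander: hammer with wooden handle, 260 mm long, lying along its x; origin at bench level below its middle
- spanner: bystander: steel spanner, 180 mm long, lying along its x; origin at bench level below its middle
- compound_bottle: bystander: small white bottle of retaining compound with a thin black nozzle, 32 mm diameter, 108 mm high, standing; origin at the centre of its underside
- file: bystander: flat file with wooden handle, about 300 mm long, lying along its x; origin at bench level near its middle
- press: bench rack press bolted to the bench: cast foot, column on its +x side, head 66 mm wide (y from -33 to +33 mm, x from -47 to +155 mm, z from 140 to 225 mm), ram through the head reaching up to 303 mm above the bench. Origin at bench level under the ram axis; z up; its front looks along its -x (towards the robot); the hand lever is on its +y side; the slideway bed (112 mm wide, 44 mm high) runs from the ram out along its -y to y = -290 mm
- ram: press ram with a round foot of 44 mm diameter; origin at the centre of the foot's underside, 105 mm above the bench when the lever is up. It comes down 26.9 mm per radian of lever, 28 mm in all, ending level with the top face of the link's big eye
- slide (a joint): loading slide, m: 0 = fully in (the eye on the ram axis, against an end stop), grows as it comes out along the press's -y; starts 0.11 to 0.13 out, at most 0.14; stays where it is left (about 2.5 N of friction)
- slide_knob: upright black knob near the outer end of the loading slide, for pushing it: 28 mm diameter between 28 and 44 mm above its origin, 50 mm high in all; origin on the slide's upper face (43 mm above the bench), 128 mm from the eye's axis along the press's -y
- eye_top (a point): centre of the top face of the link's big eye, 77 mm above the bench; moves with the slide; axes as the press. The eye is 64 mm outside and 26 mm thick, its bore 37 mm, widened to 41 mm in the top 4 mm; the link's 22 mm wide shank runs along the press's -y to its small eye, whose top is 6 mm lower. The eye is fixed on the slide
- pilot: spring-loaded locating pilot in the big eye: shoulder of 31 mm diameter on which the bush stands, and above it a nose of 18.6 mm diameter for 9 mm that tapers to 8 mm at its tip, 21 mm above the shoulder. Origin at the centre of the shoulder, 4 mm below the eye's top face at rest, so a seated bush stands 22 mm proud; it sinks up to 24.5 mm under load, about 5 N at first and 16 N when the bush is flush, and springs back
- press_lever (a joint): hand lever of the press, rad: 0 = up (spring returned), 30 degrees above level, pointing along the press's -x; grows as it is pulled down; its stop at 1.04, 30 degrees below level, is where the ram is level with the eye's top face. Springs back up when let go; needs about 4 N at the grip at first and about 10 N at the stop with a bush under the ram
- lever_pivot (a point): the lever's pivot, 182 mm above the bench; the lever turns about the press's y axis through it
- handgrip: black round handgrip on the end of the lever, 26 mm diameter, 70 mm long along the lever; origin at its middle, 185 mm from the lever's pivot; it can be pressed from above or pinched

How it is judged:
On the way, in this order (a step that is already met when the one before it is completed fails the run):
1. the plain bush stands upright on the pilot in the eye, let go, with the slide still out (horizontal distance between bush and eye_top below 0.004 m and z of bush in the frame of pilot between -0.002 and 0.002 m and angle between bush's own z axis and vertical below 0.12 rad and contact force between the fingers and bush below 0.1 N and value of joint slide above 0.08 m), for 0.2 s.
2. the slide is fully in with the bush on the pilot (value of joint slide below 0.003 m and horizontal distance between bush and eye_top below 0.004 m and z of bush in the frame of pilot below 0.002 m and angle between bush's own z axis and vertical below 0.12 rad), for 0.2 s.
3. the lever is down at its stop and the ram has pressed the bush flush (value of joint press_lever above 0.98 rad and z of bush in the frame of eye_top below -0.024 m), for 0.3 s.
At the end, for the whole second after the job is handed in: The robot still holds the lever by its handgrip (more than 2 N) within 0.06 rad of its stop; the slide is fully in (within 3 mm); the ram bears on the plain bush with more than 5 N and its top is flush with the eye's face within 2 mm, upright and centred in the eye within 3 mm, at rest (all of step 3 and contact force between any of the fingers, the arm and handgrip above 2 N and value of joint slide below 0.003 m and horizontal distance between bush and eye_top below 0.003 m and angle between bush's own z axis and vertical below 0.08 rad and contact force between ram and bush above 5 N and contact force between the fingers and bush below 0.1 N and linear speed of bush below 0.02 m/s); the arm keeps its last pose, push and grip.
It fails at once if another bronze part, a tool or the bottle was moved by more than 30 mm (distance of any of flanged_bush, slim_bush, thrust_ring, hammer, spanner, compound_bottle, file from where it was at the start of the episode above 0.03 m).
It also fails if it takes over 72 s, if anything falls off the work surface, if the arm or the gripper's body presses on something with over 40 N, if the wrist force passes 120 N, or if a joint passes its speed limit or range.

## Working session

There is one attempt and no reset: what is moved stays moved. The work goes in short steps, Python scripts to look and compute and a shell command to move; the robot and the scene stay as the last step left them, time stands still between calls to the robot, and variables do not carry over. Pictures are saved under pics/ and viewed, and the job is handed in when it is done.

```bash
mkdir -p pics; python3 - <<'E'
from workcell import observe,cams
import cv2,json
s=observe();print(s)
for n in("scene","top","wrist"):
    c=cams.get_calibration(n);print(n,c)
    cv2.imwrite(f"pics/{n}0.png",cams.snapshot(n)[:,:,::-1])
E
```

```text
{'time_s': 0.0, 'joint_positions': array([-1.29891124,  0.38427546,  0.016372  ,  1.37116695, -0.00629231,
        1.38821296, -0.04650935]), 'qd': array([ 5.16118853e-05,  2.07853197e-03,  6.93030901e-04, -5.07267307e-04,
       -3.61067897e-04,  1.35693683e-04, -8.35218311e-04]), 'effort': array([-2.13827650e-05, -6.27591276e+01,  8.44403151e-01, -3.71823049e+01,
        1.66099792e-02,  1.41642053e-02, -4.88823019e-06]), 'ee_pos': array([0.20515333, 0.58982651, 0.23024982]), 'ee_rot': array([-0.41014717,  0.57687576,  0.40929623,  0.57573454]), 'wrist_force': array([-0.34726972,  0.89736403,  0.90509069]), 'moment': array([ 0.00126799,  0.01693928, -0.03766984]), 'width': 0.9993497473219992}
scene {'fov_y': 49.772644059242054, 'cx': 325.58989103015654, 'cy': 243.2039365423162, 'extrinsics': array([[-7.22118370e-01,  6.06339340e-01, -3.33013010e-01,
         8.45936462e-01],
       [ 6.91769346e-01,  6.32605030e-01, -3.48232750e-01,
         3.99260786e-01],
       [-4.81510356e-04, -4.81833458e-01, -8.76262682e-01,
         1.12437233e+00],
       [ 0.00000000e+00,  0.00000000e+00,  0.00000000e+00,
         1.00000000e+00]])}
top {'fov_y': 56.84132608422164, 'cx': 314.4841514087509, 'cy': 238.49641654019948, 'extrinsics': array([[-0.02501879, -0.99010151,  0.13810523,  0.30618082],
       [-0.99964543,  0.02603739,  0.00557357, -0.01511647],
       [-0.0091143 , -0.13791681, -0.99040188,  1.3971863 ],
       [ 0.        ,  0.        ,  0.        ,  1.        ]])}
wrist {'fov_y': 65.70646984690485, 'cx': 315.9693146733165, 'cy': 242.1948113906931, 'extrinsics': array([[ 3.29492104e-01,  8.97777276e-01,  2.92285675e-01,
         1.29756325e-01],
       [ 9.44158045e-01, -3.13065091e-01, -1.02741593e-01,
         6.15978602e-01],
       [-7.34626017e-04,  3.09816415e-01, -9.50796113e-01,
         3.72379977e-01],
       [ 0.00000000e+00,  0.00000000e+00,  0.00000000e+00,
         1.00000000e+00]])}
```

View pics/scene0.png

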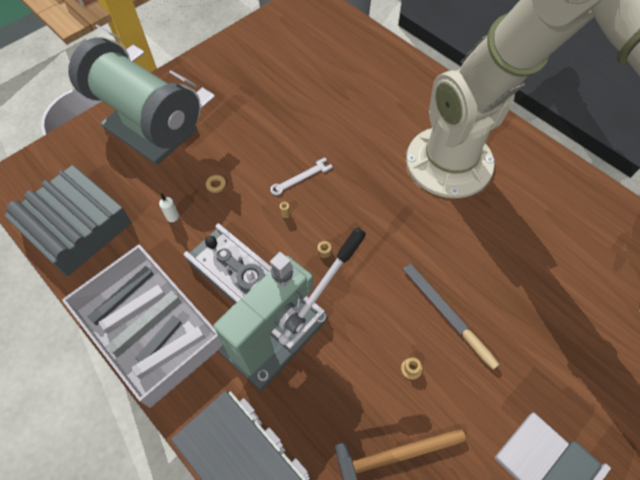

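View pics/top0.png

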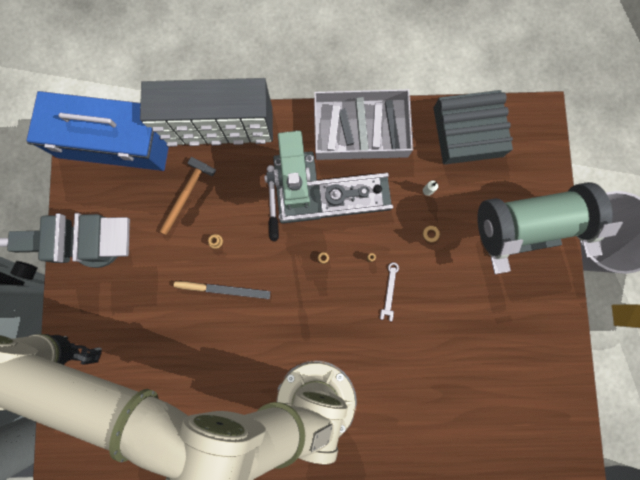

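View pics/wrist0.png

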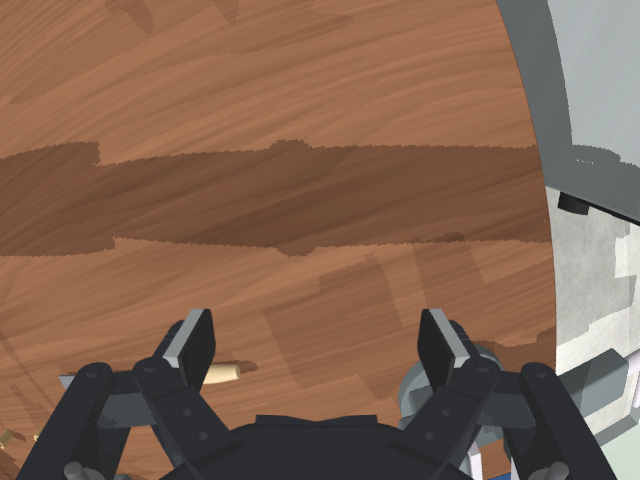

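The plain bush shows at top (323,258) and scene (324,249). The slim one is at top (372,257), the flanged one at (215,241) and the ring at (431,233). The eye is near top (336,194), the knob at (378,188) and the grip at (274,228). I'll zoom in next.

```bash
cat > h.py <<'E'
import numpy as np,cv2
from workcell import cams
def ray(n,u,v,c=None):
    c=c or cams.get_calibration(n);E=c["extrinsics"];f=240/np.tan(np.radians(c["fov_y"]/2))
    x,y=(u-c["cx"])/f,(v-c["cy"])/f
    if n=="wrist":
        r=np.hypot(x,y);k=np.sin(r)/r if r>1e-9 else 1;d=np.array([x*k,y*k,np.cos(r)])
    else:d=np.array([x,y,1.])
    return E[:3,3],E[:3,:3]@d
def onz(n,u,v,z,c=None):
    o,d=ray(n,u,v,c);return o+d*(z-o[2])/d[2]
def proj(n,P,c=None):
    c=c or cams.get_calibration(n);E=c["extrinsics"];f=240/np.tan(np.radians(c["fov_y"]/2))
    p=E[:3,:3].T@(np.array(P)-E[:3,3])
    if n=="wrist":
        r=np.hypot(p[0],p[1]);t=np.arctan2(r,p[2]);return c["cx"]+f*t*p[0]/r,c["cy"]+f*t*p[1]/r
    return c["cx"]+f*p[0]/p[2],c["cy"]+f*p[1]/p[2]
def crop(img,x0,y0,w,h,s,name):
    cv2.imwrite("pics/"+name,cv2.resize(img[y0:y0+h,x0:x0+w],None,fx=s,fy=s,interpolation=cv2.INTER_CUBIC))
E
python3 - <<'E'
import cv2
from h import *
crop(cv2.imread("pics/top0.png"),255,125,150,150,4,"t1.png")
crop(cv2.imread("pics/scene0.png"),180,180,200,150,4,"s1.png")
for nm,t,s,z in[("bush",(323,257),(324,244.5),.026),("eye",(337,194),(251,275),.077),("knob",(378,188),(211,241),.09),("grip",(274,228),(351,245),.27)]:
    print(nm,onz("top",*t,z).round(3),onz("scene",*s,z).round(3))
E
```

```text
bush [ 0.439 -0.032  0.026] [ 0.434 -0.037  0.026]
eye [ 0.625 -0.08   0.077] [ 0.624 -0.074  0.077]
knob [ 0.637 -0.203  0.09 ] [ 0.638 -0.197  0.09 ]
grip [0.493 0.095 0.27 ] [0.489 0.096 0.27 ]
```

View pics/t1.png

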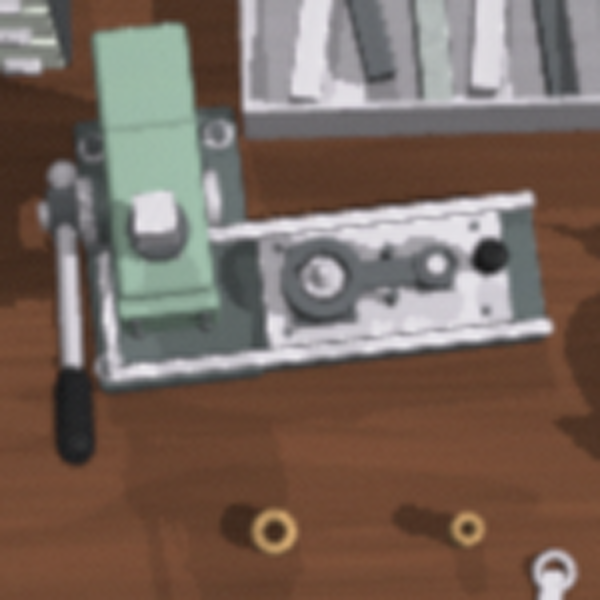

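View pics/s1.png

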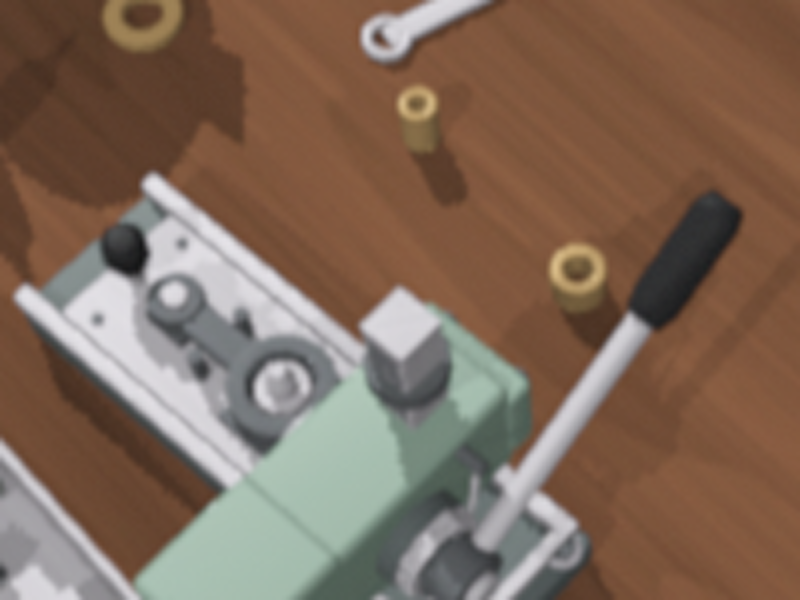

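The zoomed views put the bush's top rim at top (323.4,257.1) and scene (324.1,246.1). The eye's top face is at top (335.4,194.4) and scene (249.9,275.9). I'll get positions from both views and check them against each other.

```bash
cat >> h.py <<'E'
def tri(obs,wc=None):
    A=np.zeros((3,3));b=np.zeros(3)
    for n,u,v in obs:
        o,d=ray(n,u,v);d=d/np.linalg.norm(d);M=np.eye(3)-np.outer(d,d);A+=M;b+=M@o
    return np.linalg.solve(A,b)
E
python3 - <<'E'
from h import *
from workcell import observe
from scipy.spatial.transform import Rotation as R
T=lambda x,y:("top",255+x/4-.4,125+y/4-.4)
S=lambda x,y:("scene",180+x/4-.4,180+y/4-.4)
for nm,t,s,z in[("bush",T(275,530),S(578,266),.026),("eye",T(323,279),S(281,386),.077),("small",T(437,265),S(174,294),.071),("knob",T(490,255),S(125,243),.087),("gripend",T(75,448),S(715,208),.29),("gripin",T(72,375),S(645,310),.24)]:
    print(nm,tri([t,s]).round(4),onz(*t,z).round(4)[:2],onz(*s,z).round(4)[:2])
print(R.from_quat(observe()['ee_rot']).as_matrix().round(3))
E
```

```text
bush [ 0.4379 -0.0331  0.0288] [ 0.4384 -0.0334] [ 0.4366 -0.034 ]
eye [ 0.6263 -0.0754  0.0712] [ 0.6244 -0.0746] [ 0.6279 -0.0735]
small [ 0.634  -0.1624  0.0731] [ 0.6344 -0.1625] [ 0.6337 -0.1637]
knob [ 0.6369 -0.2008  0.0871] [ 0.6371 -0.201 ] [ 0.6367 -0.2007]
gripend [0.4683 0.0938 0.2926] [0.4681 0.0948] [0.4677 0.0921]
gripin [0.5195 0.0988 0.2653] [0.5244 0.1012] [0.5098 0.0901]
[[-0.    -0.944  0.329]
 [-0.001  0.329  0.944]
 [-1.    -0.    -0.002]]
```

```bash
python3 -m handwheel '[[[0,0,45,0.1,1],[20,-20,45,0.1,1],[30,-35,45,0.1,1],[30,-35,25,0.12,1],[30,-35,10,0,1]]]' 40
python3 -m handwheel '[[[30,-38,0,0,1],[30,-38,0,0,1],[30,-38,0,0,1],[20,-45,0,0,1],[5,-48,0,0,1]]]'
python3 -m handwheel '[[[3,-48,0,0,1],[3,-48,0,0,1],[0,-48,0,0,1],[0,-48,0,0,1],[0,-48,0,0,1]]]'
```

```text
time_s: 0.65
ee_pos: [0.3067, 0.4755, 0.3901]
ee_rot: [-0.522, 0.475, 0.523, 0.478]
wrist_force: [0.7, 0.2, 0.7]
width: 1.001
time_s: 1.15
ee_pos: [0.4225, 0.2665, 0.3863]
ee_rot: [0.52, -0.479, -0.52, -0.478]
wrist_force: [1.0, 0.4, 0.2]
width: 0.998
time_s: 1.65
ee_pos: [0.4265, 0.0269, 0.3873]
ee_rot: [-0.521, 0.478, 0.521, 0.478]
wrist_force: [1.0, 0.2, 0.8]
width: 0.995
```

```bash
python3 -m handwheel '[[[4,-30,0,0,1],[4,-30,-30,0,1],[3,0,-50,0,1],[0,0,-50,0,1],[0,0,-50,0,1]]]'
python3 - <<'E'
from h import *
from workcell import observe
s=observe();print(s['ee_pos'],s['joint_positions'].round(2))
c=cams.get_calibration("wrist");im=cams.snapshot("wrist")[:,:,::-1];cv2.imwrite("pics/w1.png",im)
np.save("w1.npy",c,allow_pickle=True)
print(proj("wrist",[.438,-.033,.026],c))
E
```

```text
time_s: 2.15
ee_pos: [0.4377, -0.0313, 0.2058]
ee_rot: [0.521, -0.478, -0.521, -0.479]
wrist_force: [0.4, 0.7, -0.3]
width: 1.002
[ 0.43768889 -0.03131528  0.20577397] [-0.51 -0.03  0.5   1.91  0.01  1.26  1.65]
(np.float64(313.9849984467843), np.float64(215.52370142755677))
```

View pics/w1.png

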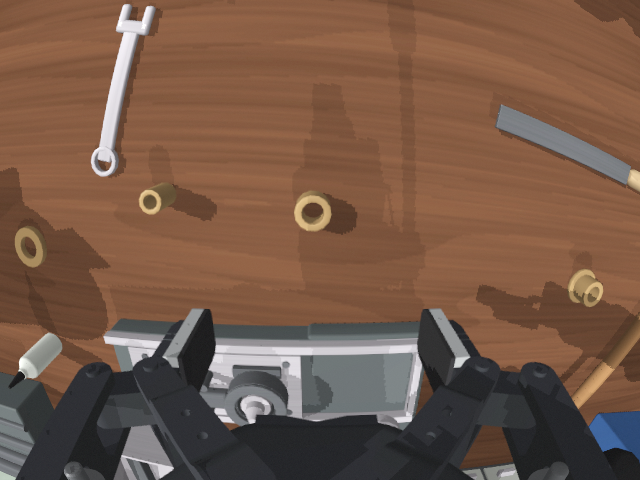

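The wrist view shows the bush's rim at about (313,212), between the open fingers. I'll fit the rim.

```bash
cat >> h.py <<'E'
def bronze(im,box):
    x0,y0,x1,y1=box;hsv=cv2.cvtColor(im[y0:y1,x0:x1],cv2.COLOR_BGR2HSV)
    m=cv2.inRange(hsv,(15,75,150),(28,200,255))
    cs,_=cv2.findContours(m,cv2.RETR_EXTERNAL,cv2.CHAIN_APPROX_NONE)
    k=max(cs,key=cv2.contourArea);return m,k+np.array([[x0,y0]])
E
python3 - <<'E'
from h import *
im=cv2.imread("pics/w1.png");c=np.load("w1.npy",allow_pickle=True).item()
m,k=bronze(im,(280,180,350,240))
crop(im,270,170,100,75,6,"w1c.png")
cv2.imwrite("pics/w1m.png",cv2.resize(m,None,fx=6,fy=6))
P=np.array([onz("wrist",u,v,.026,c)[:2] for u,v in k[:,0]]).astype(np.float32)
print(cv2.minEnclosingCircle(P), cv2.fitEllipse(k), onz("wrist",313,212,.026,c))
E
```

```text
((0.434314101934433, -0.0359313078224659), 0.0185893215239048) ((311.6552734375, 211.89535522460938), (35.2753791809082, 38.688232421875), 148.9627685546875) [ 0.43485109 -0.03413782  0.026     ]
```

View pics/w1c.png

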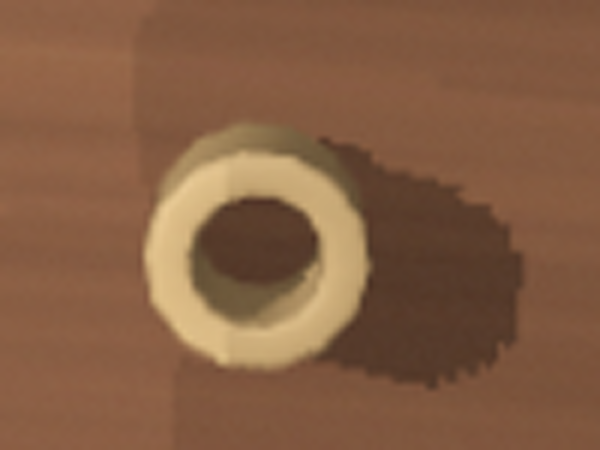

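View pics/w1m.png

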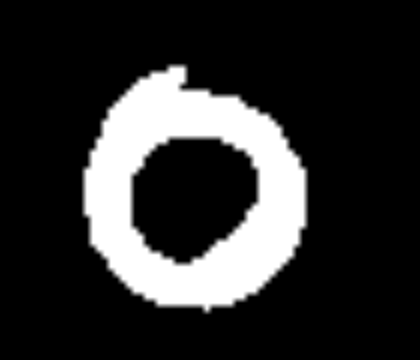

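The visible rim is centred at (312.6,213.1), which gives about (0.436,-0.034), in agreement with the other views. Descending to grasp.

```bash
python3 -m handwheel '[[[-1,-2,-45,0,1],[0,0,-45,0,1],[0,0,-45,0,1],[0,0,-40,0,1],[0,0,-23,0,1]]]' 40
python3 -m handwheel '[[[0,0,0,0,1],[0,0,0,0,0.3],[0,0,0,0,0.2],[0,0,0,0,0.2],[0,0,0,0,0.2]]]' 40
```

```text
time_s: 2.7
ee_pos: [0.436, -0.0329, 0.0076]
ee_rot: [-0.52, 0.479, 0.522, 0.477]
wrist_force: [0.2, 0.5, 0.0]
width: 1.0
time_s: 3.2
ee_pos: [0.4382, -0.0329, 0.0109]
ee_rot: [0.521, -0.477, -0.52, -0.479]
wrist_force: [-3.9, 0.8, 12.9]
width: 0.368
```

```bash
python3 -m handwheel '[[[0,0,0,0,0.2],[0,0,3,0,0.2],[0,0,10,0,0.2],[0,0,20,0,0.2],[0,0,0,0,0.2]]]' 40
python3 - <<'E'
from h import *
from workcell import observe
s=observe();print(s['ee_pos'],s['wrist_force'],s['width'])
im=cams.snapshot("wrist")[:,:,::-1];cv2.imwrite("pics/w2.png",im)
E
```

```text
time_s: 3.7
ee_pos: [0.4387, -0.0331, 0.0449]
ee_rot: [0.522, -0.477, -0.52, -0.479]
wrist_force: [-0.1, 0.1, -2.1]
width: 0.37
[ 0.43870374 -0.03311157  0.0449177 ] [-0.09310943  0.13278972 -2.1114048 ] 0.370223173504148
```

View pics/w2.png

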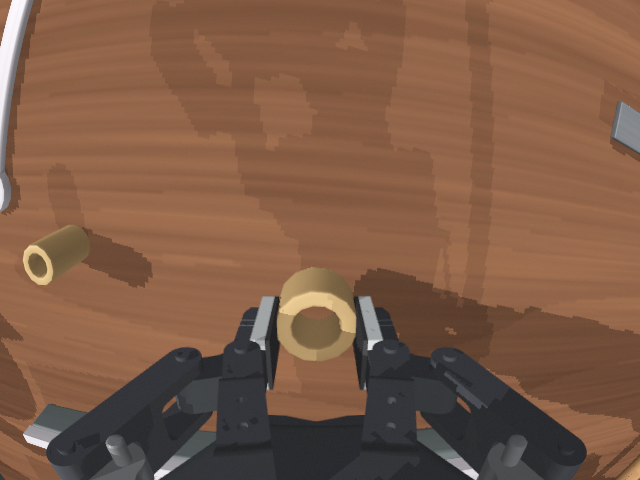

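The bush is held between the pads. Its top rim is centred near (317,325), spanning columns 278–356. I'll work out its pose in the hand.

```bash
python3 - <<'E'
from h import *
from workcell import observe
im=cv2.imread("pics/w2.png");crop(im,250,250,130,125,5,"w2c.png")
c=cams.get_calibration("wrist");s=observe();p=s['ee_pos'];print(p)
for z in (.055,.06,.065,.07):
    a=onz("wrist",278.5,325,z,c);b=onz("wrist",355.5,325,z,c)
    m=onz("wrist",317,325,z,c);print(z,np.linalg.norm(a-b).round(4),(m-p).round(4))
E
```

```text
[ 0.4380986  -0.03289681  0.04379463]
0.055 0.0314 [-0.0019  0.0001  0.0112]
0.06 0.0302 [-0.0049 -0.0002  0.0162]
0.065 0.029 [-0.0079 -0.0004  0.0212]
0.07 0.0278 [-0.0109 -0.0007  0.0262]
```

View pics/w2c.png

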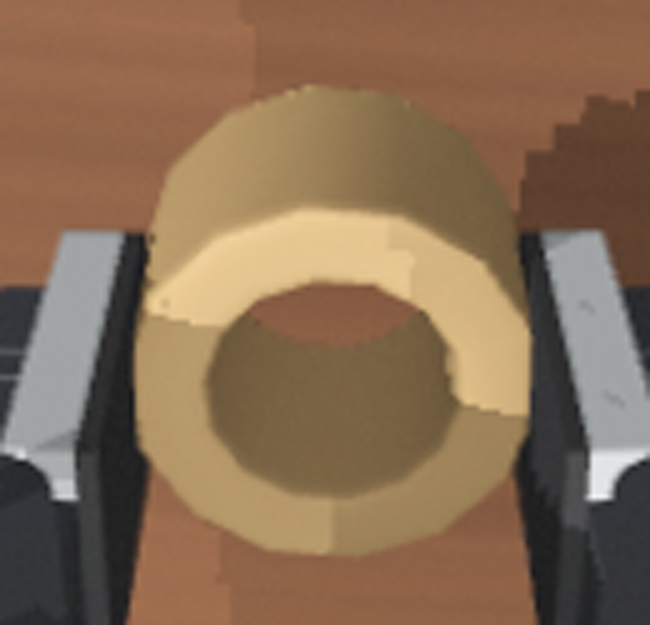

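Measuring the bush in the hand from its rim and the lower edge of its side wall: the rim is at about z=0.055 (underside about 15 mm below the TCP), and it is centred within 2 mm in x and y. Next I lift and look at the eye from above.

```bash
python3 -m handwheel '[[[0,0,45,0,0.2],[0,-5,45,0,0.2],[20,-10,45,0,0.2],[30,-10,45,0,0.2],[35,-10,20,0,0.2]]]' 40
python3 -m handwheel '[[[40,-7,0,0,0.2],[40,0,0,0,0.2],[20,0,0,0,0.2],[2,0,0,0,0.2],[0,0,0,0,0.2]]]' 40
python3 - <<'E'
from h import *
from workcell import observe
from scipy.spatial.transform import Rotation as R
s=observe();p=s['ee_pos'];M=R.from_quat(s['ee_rot']).as_matrix();print(p,s['wrist_force'],M.round(3))
c=cams.get_calibration("wrist");im=cams.snapshot("wrist")[:,:,::-1];cv2.imwrite("pics/w3.png",im);np.save("w3.npy",c,allow_pickle=True)
cv2.imwrite("pics/t3.png",cams.snapshot("top")[:,:,::-1])
E
```

```text
time_s: 4.25
ee_pos: [0.5207, -0.0673, 0.242]
ee_rot: [0.522, -0.476, -0.52, -0.48]
wrist_force: [0.0, 0.6, -2.2]
width: 0.365
time_s: 4.75
ee_pos: [0.6208, -0.0742, 0.2367]
ee_rot: [-0.52, 0.479, 0.521, 0.478]
wrist_force: [-0.3, -0.1, -0.8]
width: 0.37
[ 0.62078073 -0.07421812  0.23672741] [-0.26965503 -0.11961256 -0.79745037] [[-0.002 -0.996 -0.085]
 [-0.001 -0.085  0.996]
 [-1.     0.003 -0.   ]]
```

View pics/w3.png

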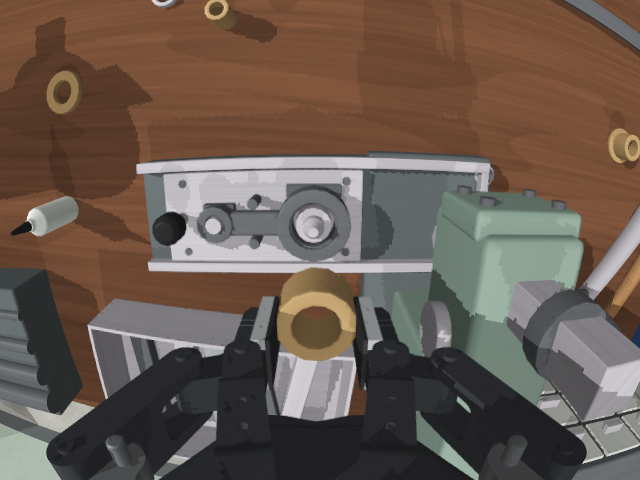

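The wrist view shows the eye ring at about (314,225), with the pilot nose at its centre, the small eye at (214,224) and the knob at (168,228). The rails are parallel to the image rows, so the tool's yaw matches the press. I'll measure the eye now.

```bash
python3 - <<'E'
from h import *
im=cv2.imread("pics/w3.png");c=np.load("w3.npy",allow_pickle=True).item()
crop(im,140,170,230,115,3.4,"w3c.png")
print(onz("wrist",314,225,.077,c),onz("wrist",214,224,.071,c),onz("wrist",168,228,.087,c))
E
```

```text
[ 0.62381298 -0.07573176  0.077     ] [ 0.63152905 -0.16344032  0.071     ] [ 0.63349773 -0.20114923  0.087     ]
```

View pics/w3c.png

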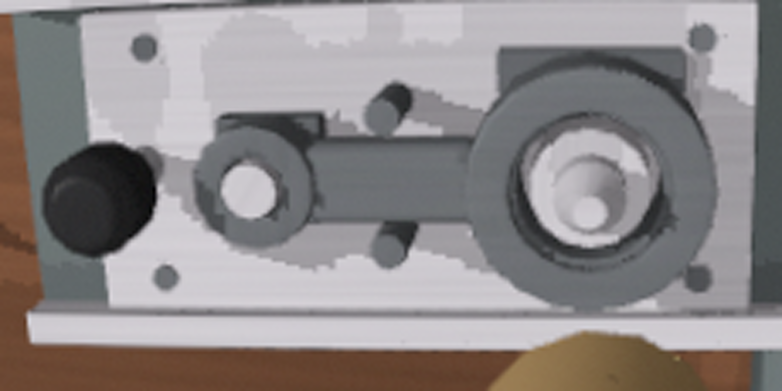

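```bash
python3 -m handwheel '[[[5,-1,-35,0,0.2],[0,0,-40,0,0.2],[0,0,-30,0,0.2],[0,0,-21,0,0.2],[0,0,0,0,0.2]]]' 40
python3 - <<'E'
from h import *
from workcell import observe
s=observe();print(s['ee_pos'],s['wrist_force'])
w=cams.snapshot("wrist")[:,:,::-1];cv2.imwrite("pics/w4.png",w)
a=cams.snapshot("scene")[:,:,::-1];b=cams.snapshot("top")[:,:,::-1]
f=lambda i,x,y:cv2.resize(i[y:y+75,x:x+100],None,fx=4,fy=4,interpolation=cv2.INTER_CUBIC)
cv2.imwrite("pics/st4.png",np.hstack([f(a,200,225),f(b,290,155)]))
E
```

```text
time_s: 5.35
ee_pos: [0.6233, -0.0745, 0.1093]
ee_rot: [-0.519, 0.479, 0.523, 0.477]
wrist_force: [-0.1, -0.3, -1.1]
width: 0.368
[ 0.62327477 -0.07448642  0.10927642] [-0.07122353 -0.2623944  -1.11482565]
```

View pics/w4.png

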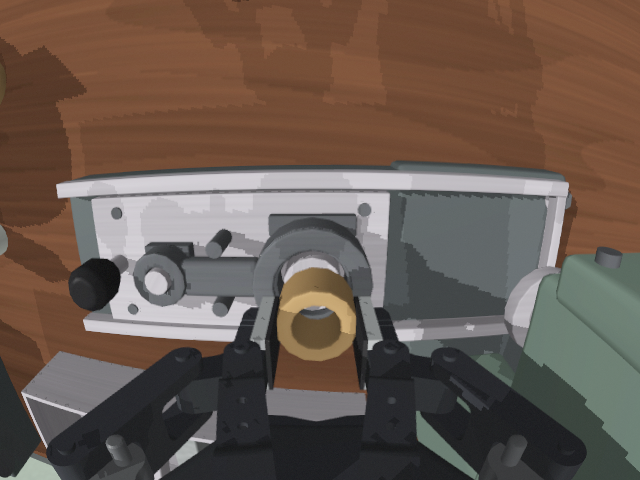

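View pics/st4.png

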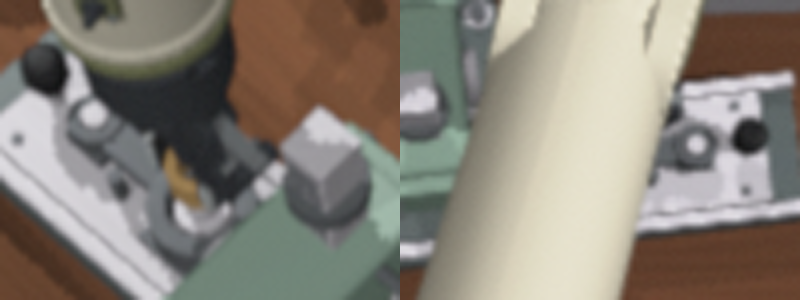

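```bash
python3 - <<'E'
from h import *
im=cv2.imread("pics/w4.png");crop(im,245,200,135,170,3.5,"w4c.png")
E
```

```text
(no output)
```

View pics/w4c.png

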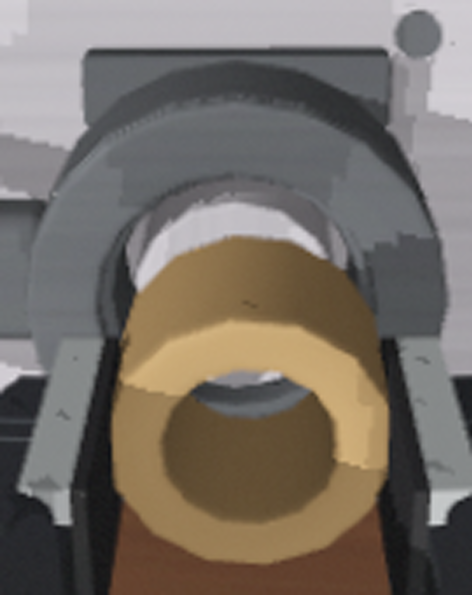

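The bush's near lower edge is at row 268 and column 315.6. The eye's near outer edge is at row 228.6 and its recess edge at row 250.9, with the centre column at 312.9. I'll compare them in this one view.

```bash
python3 - <<'E'
from h import *
from workcell import observe
c=cams.get_calibration("wrist");p=observe()['ee_pos'];print(p)
d=np.array([.9964,.085,0])
print("eye",onz("wrist",312.9,228.6,.077,c)+.032*d,onz("wrist",312.9,250.9,.077,c)+.0205*d)
for k in(.011,.015,.018):
    z=p[2]-k;print("bush",k,onz("wrist",315.6,268,z,c)+.017*d,onz("wrist",315.6,250+76.3,z+.026,c), onz("wrist",315.6,291.5,z+.026,c)+.017*d)
E
```

```text
[ 0.62668883 -0.07526015  0.11406716]
eye [ 0.63022608 -0.07660816  0.077     ] [ 0.63057692 -0.07662077  0.077     ]
bush 0.011 [ 0.62578019 -0.07563363  0.10306716] [ 0.6231979  -0.07586467  0.12906716] [ 0.62479722 -0.07570582  0.12906716]
bush 0.015 [ 0.62740515 -0.07549889  0.09906716] [ 0.62560875 -0.07566402  0.12506716] [ 0.6267243  -0.07554573  0.12506716]
bush 0.018 [ 0.62862387 -0.07539783  0.09606716] [ 0.62741689 -0.07551353  0.12206716] [ 0.6281696  -0.07542567  0.12206716]
```

Two position readings of a still arm differ by several mm, so I trust the in-image comparison instead: the eye is about +4 mm in x and -1 mm in y from the bush. I'll correct that and check the noise.

```bash
python3 -m handwheel '[[[4,-1,0,0,0.2],[0,0,0,0,0.2],[0,0,0,0,0.2],[0,0,0,0,0.2],[0,0,0,0,0.2]]]' 40
python3 - <<'E'
from h import *
from workcell import observe
for i in range(6):
    s=observe();print(s['time_s'],s['ee_pos'].round(4),s['joint_positions'].round(4));im=cams.snapshot("wrist")[:,:,::-1]
cv2.imwrite("pics/w5.png",im);crop(im,245,200,135,170,3.5,"w5c.png");np.save("w5.npy",cams.get_calibration("wrist"),allow_pickle=True)
E
```

```text
time_s: 6.0
ee_pos: [0.6302, -0.0761, 0.1122]
ee_rot: [0.521, -0.478, -0.521, -0.478]
wrist_force: [-0.4, -0.2, -2.3]
width: 0.37
6.0 [ 0.6302 -0.0761  0.1122] [-0.322   0.528   0.5527  1.5201 -0.2905  1.1762  1.938 ]
6.05 [ 0.6301 -0.0761  0.1121] [-0.3221  0.5281  0.5527  1.5202 -0.2905  1.1761  1.938 ]
6.1 [ 0.6301 -0.0761  0.1121] [-0.3221  0.5282  0.5527  1.5202 -0.2906  1.1761  1.938 ]
6.15 [ 0.6301 -0.0761  0.1121] [-0.3221  0.5281  0.5527  1.5202 -0.2906  1.1761  1.938 ]
6.2 [ 0.6301 -0.0761  0.1121] [-0.3221  0.5282  0.5527  1.5202 -0.2906  1.1761  1.9381]
6.25 [ 0.6301 -0.0761  0.1121] [-0.322   0.5282  0.5527  1.5202 -0.2906  1.1761  1.938 ]
```

View pics/w5c.png

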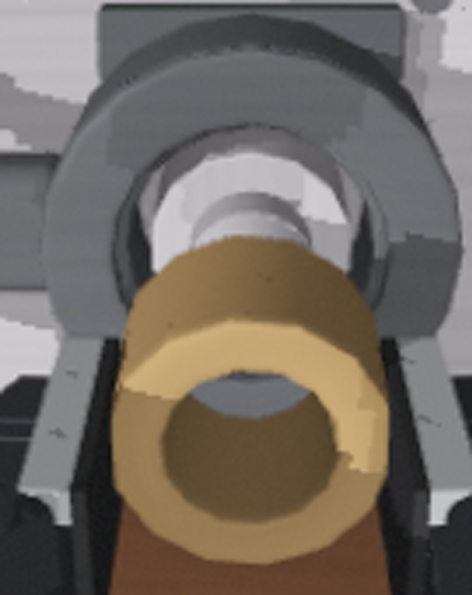

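The arm was still settling when w4 was taken. I'll redo the comparison with this settled picture: eye near edge at row 215.1, recess edge at row 236.3, column 317.1, bush unchanged.

```bash
python3 - <<'E'
from h import *
from workcell import observe
c=np.load("w5.npy",allow_pickle=True).item();p=observe()['ee_pos'];print(p)
d=np.array([.9964,.085,0])
print("eye",onz("wrist",317.1,215.1,.077,c)+.032*d,onz("wrist",317.1,236.3,.077,c)+.0205*d)
for k in(.011,.015,.018):
    z=p[2]-k;print("bush",k,onz("wrist",315.6,268,z,c)+.017*d,onz("wrist",315.6,250+76.3,z+.026,c), onz("wrist",315.6,291.5,z+.026,c)+.017*d)
E
```

```text
[ 0.63015145 -0.07608934  0.11211536]
eye [ 0.62600331 -0.07595789  0.077     ] [ 0.62539175 -0.07601028  0.077     ]
bush 0.011 [ 0.62921644 -0.07643623  0.10111536] [ 0.6266824  -0.0766637   0.12711536] [ 0.62830065 -0.07650568  0.12711536]
bush 0.015 [ 0.63082996 -0.07630176  0.09711536] [ 0.62907985 -0.07646338  0.12311536] [ 0.63021562 -0.07634589  0.12311536]
bush 0.018 [ 0.63204009 -0.07620092  0.09411536] [ 0.63087794 -0.07631313  0.12011536] [ 0.63165185 -0.07622604  0.12011536]
```

The eye is at (0.6257,-0.076), matching the fixed cameras, and the bush is about 4 mm too far in x. Correcting and lowering until the nose enters the bore.

```bash
python3 -m handwheel '[[[-4,0,0,0,0.2],[0,0,-7,0,0.2],[0,0,-7,0,0.2],[0,0,0,0,0.2],[0,0,0,0,0.2]]]' 40
python3 -m handwheel '[[[0,0,0,0,0.2],[0,0,0,0,0.2],[0,0,0,0,0.2],[0,0,0,0,0.2],[0,0,0,0,0.2]]]' 40
python3 - <<'E'
from h import *
from workcell import observe
s=observe();print(s['ee_pos'].round(4))
im=cams.snapshot("wrist")[:,:,::-1]
cv2.imwrite("pics/w6.png",im);crop(im,245,200,135,170,3.5,"w6c.png");np.save("w6.npy",cams.get_calibration("wrist"),allow_pickle=True)
E
```

```text
time_s: 6.8
ee_pos: [0.6259, -0.076, 0.0976]
ee_rot: [-0.521, 0.478, 0.521, 0.478]
wrist_force: [0.6, -0.2, -1.6]
width: 0.367
time_s: 7.3
ee_pos: [0.6262, -0.0761, 0.0982]
ee_rot: [0.521, -0.478, -0.521, -0.478]
wrist_force: [-0.0, -0.5, -1.6]
width: 0.368
[ 0.6262 -0.0761  0.0982]
```

View pics/w6c.png

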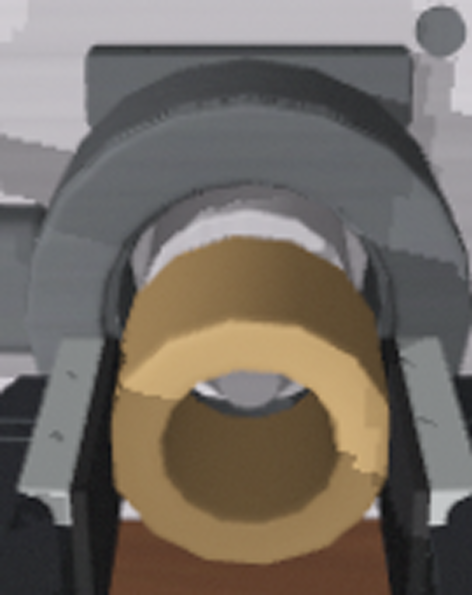

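The nose is visible inside the bore, centred in the column direction, and there is no contact force. Lowering further.

```bash
python3 -m handwheel '[[[0,0,-4,0,0.2],[0,0,-3,0,0.2],[0,0,0,0,0.2],[0,0,0,0,0.2],[0,0,0,0,0.2]]]' 40
python3 - <<'E'
from h import *
from workcell import observe
s=observe();print(s['ee_pos'].round(4))
im=cams.snapshot("wrist")[:,:,::-1]
cv2.imwrite("pics/w7.png",im);crop(im,245,200,135,170,3.5,"w7c.png")
E
```

```text
time_s: 7.85
ee_pos: [0.6263, -0.0761, 0.0911]
ee_rot: [0.521, -0.478, -0.521, -0.478]
wrist_force: [2.0, 0.7, -3.0]
width: 0.37
[ 0.6263 -0.0761  0.0911]
```

View pics/w7c.png

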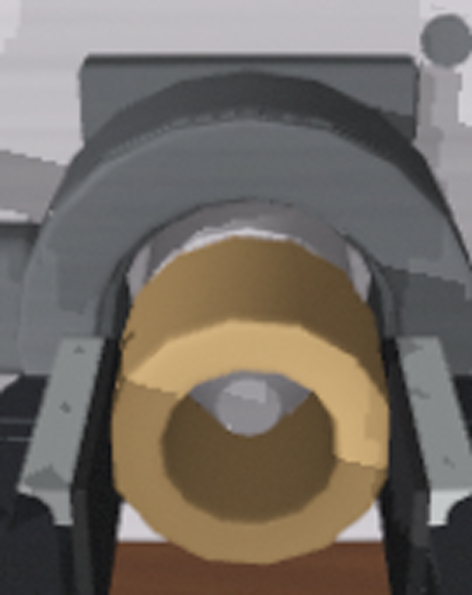

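```bash
python3 -m handwheel '[[[1,0,-1,0,0.2],[0,0,-1,0,0.2],[0,0,0,0,0.2],[0,0,0,0,0.2],[0,0,0,0,0.2]]]' 40
python3 -m handwheel '[[[0,0,-1,0,0.2],[0,0,-1,0,0.2],[0,0,0,0,0.2],[0,0,0,0,0.2],[0,0,0,0,0.2]]]' 40
python3 - <<'E'
from h import *
from workcell import observe
im=cams.snapshot("wrist")[:,:,::-1]
cv2.imwrite("pics/w8.png",im);crop(im,245,200,135,170,3.5,"w8c.png")
E
```

```text
time_s: 8.4
ee_pos: [0.6271, -0.0761, 0.0891]
ee_rot: [-0.521, 0.478, 0.521, 0.478]
wrist_force: [-0.3, -0.1, -2.6]
width: 0.368
time_s: 8.9
ee_pos: [0.6272, -0.0761, 0.0872]
ee_rot: [0.521, -0.478, -0.521, -0.478]
wrist_force: [-0.2, -0.0, -1.5]
width: 0.367
```

View pics/w8c.png

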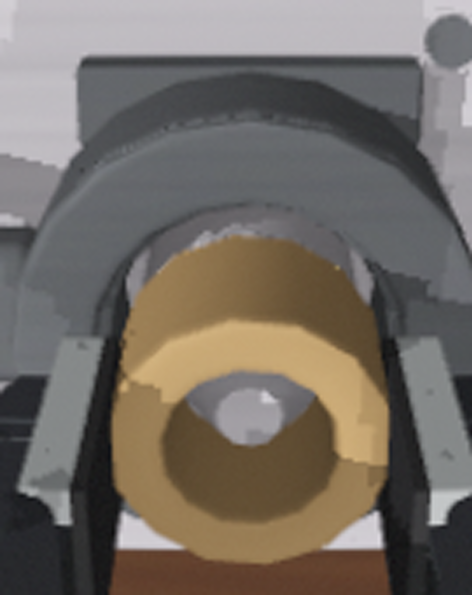

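```bash
python3 -m handwheel '[[[0,0,-1,0,0.2],[0,0,-1,0,0.2],[0,0,0,0,0.2],[0,0,0,0,0.2],[0,0,0,0,0.2]]]' 40
python3 -m handwheel '[[[0,0,-1,0,0.2],[0,0,-1,0,0.2],[0,0,0,0,0.2],[0,0,0,0,0.2],[0,0,0,0,0.2]]]' 40
python3 - <<'E'
from h import *
from workcell import observe
im=cams.snapshot("wrist")[:,:,::-1]
cv2.imwrite("pics/w9.png",im);crop(im,245,200,135,170,3.5,"w9c.png")
E
```

```text
time_s: 9.45
ee_pos: [0.6272, -0.0761, 0.0852]
ee_rot: [0.521, -0.478, -0.521, -0.478]
wrist_force: [0.8, -0.1, -0.8]
width: 0.366
time_s: 9.95
ee_pos: [0.6273, -0.0761, 0.0835]
ee_rot: [0.521, -0.478, -0.521, -0.478]
wrist_force: [-2.9, 0.8, 3.9]
width: 0.369
```

View pics/w9c.png

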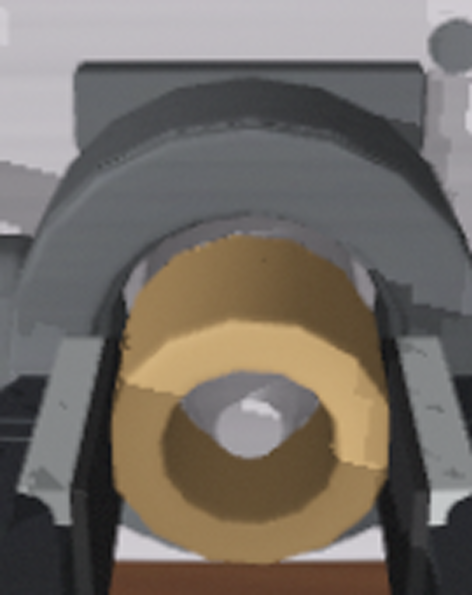

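Upward force of about 4 N: the bush is on the shoulder with the nose in its bore. I'll ease x and release.

```bash
python3 -m handwheel '[[[-1,0,0,0,0.2],[0,0,0,0,0.2],[0,0,0,0,0.45],[0,0,0,0,0.6],[0,0,0,0,0.8]]]' 40
python3 -m handwheel '[[[0,0,0,0,1],[0,0,10,0,1],[0,0,40,0,1],[0,0,45,0,1],[0,0,40,0,1]]]' 40
python3 - <<'E'
from h import *
from workcell import observe
im=cams.snapshot("wrist")[:,:,::-1];print(observe()['ee_pos'])
cv2.imwrite("pics/w10.png",im);np.save("w10.npy",cams.get_calibration("wrist"),allow_pickle=True)
E
```

```text
time_s: 10.5
ee_pos: [0.6256, -0.0761, 0.0825]
ee_rot: [-0.52, 0.479, 0.521, 0.478]
wrist_force: [0.3, 0.4, 0.8]
width: 0.748
time_s: 11.0
ee_pos: [0.6261, -0.0764, 0.221]
ee_rot: [0.521, -0.478, -0.52, -0.478]
wrist_force: [1.0, -0.5, 0.2]
width: 0.997
[ 0.62884805 -0.07712161  0.22874079]
```

View pics/w10.png

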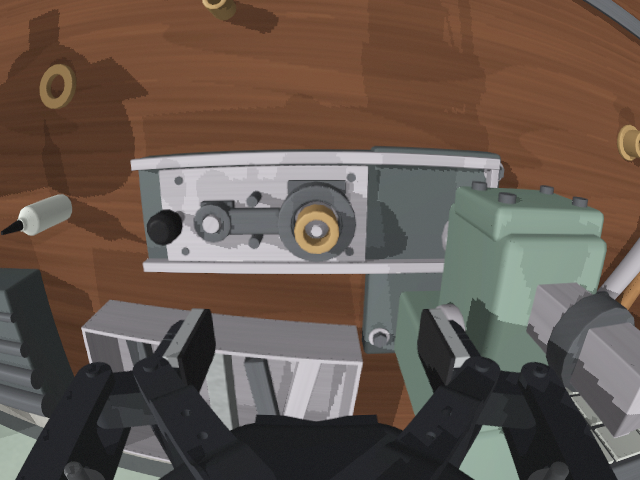

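The bush stands on the pilot with the nose centred in its bore at (317,231), and the slide is still out. A quick check of its height and the positions of the bottle and knob before pushing.

```bash
python3 - <<'E'
from h import *
im=cv2.imread("pics/w10.png");c=np.load("w10.npy",allow_pickle=True).item()
crop(im,270,170,100,100,6,"w10c.png")
print("bottle base/top",onz("wrist",70,203,.0,c),onz("wrist",20,230,.1,c));print("knob",onz("wrist",164,227,.087,c));
o=onz("top",*(431,187),.05);print(o)
print("eye",onz("wrist",317,222,.077,c),"rim",onz("wrist",317,231.5,.099,c))
E
```

```text
bottle base/top [ 0.64782621 -0.37031014  0.        ] [ 0.65033431 -0.36407885  0.1       ]
knob [ 0.64032291 -0.20449753  0.087     ]
[ 0.64615508 -0.37382452  0.05      ]
eye [ 0.62895726 -0.07651897  0.077     ] rim [ 0.63033855 -0.07643991  0.099     ]
```

View pics/w10c.png

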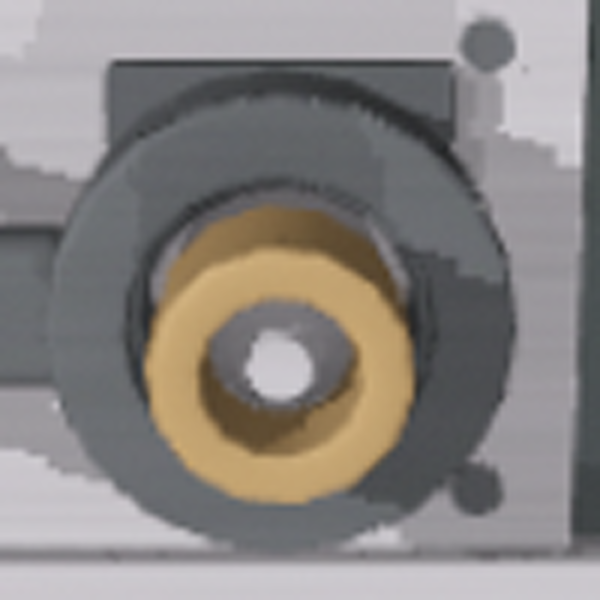

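The bush is seated, centred and upright, and the bottle is well clear at y=-0.37. Moving behind the knob with the fingers shut.

```bash
python3 -m handwheel '[[[3,-42,0,0,0.5],[3,-42,0,0,0],[3,-42,0,0,0],[1,-37,-10,0,0],[0,0,-30,0,0]]]' 40
python3 -m handwheel '[[[0,0,-45,0,0],[0,0,-45,0,0],[0,0,-30,0,0],[0,0,0,0,0],[0,0,0,0,0]]]' 40
python3 - <<'E'
from h import *
from workcell import observe
print(observe()['ee_pos'])
im=cams.snapshot("wrist")[:,:,::-1];print(observe()['ee_pos'])
cv2.imwrite("pics/w11.png",im)
E
```

```text
time_s: 11.55
ee_pos: [0.6352, -0.2484, 0.1816]
ee_rot: [0.521, -0.481, -0.516, -0.48]
wrist_force: [0.1, -0.4, -0.6]
width: 0.142
time_s: 12.05
ee_pos: [0.6364, -0.2394, 0.0591]
ee_rot: [0.521, -0.478, -0.521, -0.478]
wrist_force: [0.6, -0.1, 0.4]
width: -0.001
[ 0.63639862 -0.23935054  0.05912478]
[ 0.63728444 -0.23984241  0.06054597]
```

View pics/w11.png

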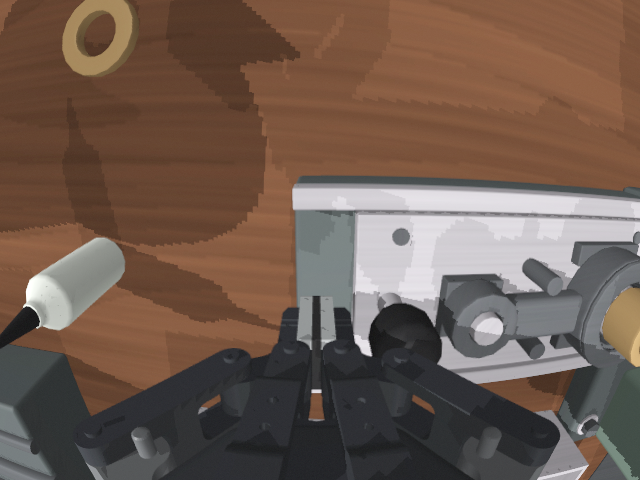

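The shut fingers are right beside the knob at (405,335) and clear of the slide. Pushing along the press's +y.

```bash
python3 -m handwheel '[[[-0.9,10,0,0,0],[-1.3,15,0,0,0],[-1.3,15,0,0,0],[-1.3,15,0,0,0],[-1.3,15,0,0,0]]]' 40
python3 -m handwheel '[[[-1.3,15,0,0,0],[-1.3,15,0,0,0],[-0.9,10,0,0,0],[0,0,0,0,0],[0,0,0,0,0]]]' 40
python3 - <<'E'
from h import *
im=cams.snapshot("wrist")[:,:,::-1]
cv2.imwrite("pics/w12.png",im)
E
```

```text
time_s: 12.6
ee_pos: [0.6308, -0.168, 0.0595]
ee_rot: [0.522, -0.478, -0.52, -0.479]
wrist_force: [2.2, -3.3, 1.9]
width: 0.002
time_s: 13.1
ee_pos: [0.6261, -0.1281, 0.0576]
ee_rot: [-0.521, 0.478, 0.522, 0.478]
wrist_force: [-0.1, -0.3, -0.0]
width: -0.003
```

View pics/w12.png

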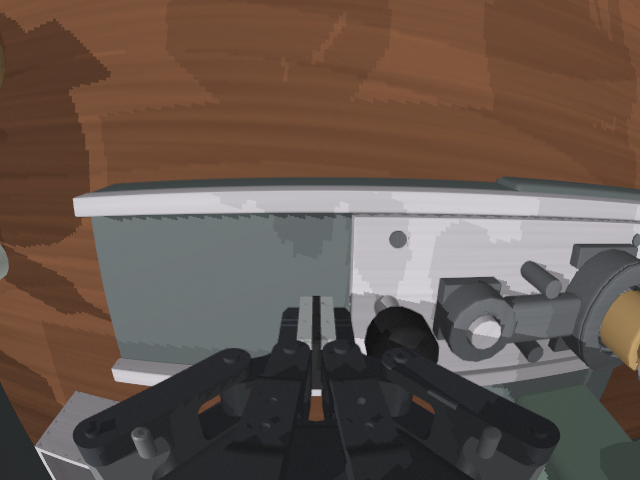

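The slide is moving with the bush still on it. I'll continue gently to the stop.

```bash
python3 -m handwheel '[[[-0.4,5,0,0,0],[-0.4,5,0,0,0],[0,0,0,0,0],[0,0,0,0,0],[0,0,0,0,0]]]' 40
python3 -m handwheel '[[[-0.4,4,0,0,0],[-0.3,4,0,0,0],[0,0,0,0,0],[0,0,0,0,0],[0,0,0,0,0]]]' 40
```

```text
time_s: 13.65
ee_pos: [0.6258, -0.1189, 0.0582]
ee_rot: [-0.521, 0.478, 0.521, 0.478]
wrist_force: [-0.3, -0.1, 1.1]
width: 0.001
time_s: 14.15
ee_pos: [0.6253, -0.1158, 0.0584]
ee_rot: [0.522, -0.48, -0.518, -0.478]
wrist_force: [3.8, -12.5, -4.4]
width: 0.002
```

```bash
python3 -m handwheel '[[[0,1,0,0,0],[0,1,0,0,0],[0,0,0,0,0],[0,0,0,0,0],[0,0,0,0,0]]]' 40
python3 - <<'E'
from h import *
cv2.imwrite("pics/s13.png",cams.snapshot("scene")[:,:,::-1]);
im=cams.snapshot("wrist")[:,:,::-1]
cv2.imwrite("pics/w13.png",im)
E
```

```text
time_s: 14.65
ee_pos: [0.6253, -0.1157, 0.0585]
ee_rot: [0.522, -0.481, -0.517, -0.478]
wrist_force: [6.2, -15.3, -7.3]
width: -0.004
```

View pics/w13.png

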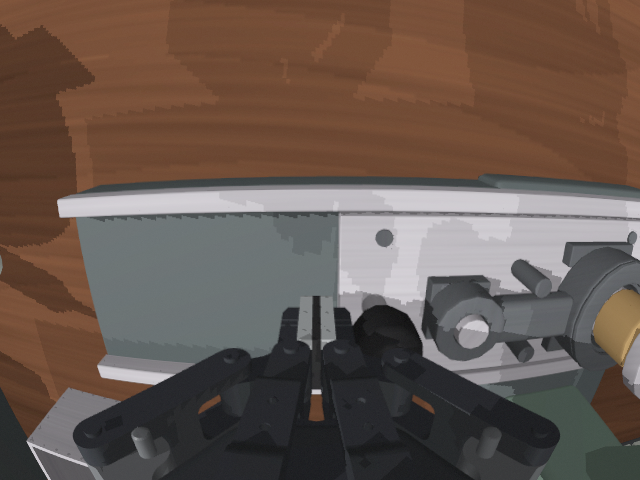

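View pics/s13.png

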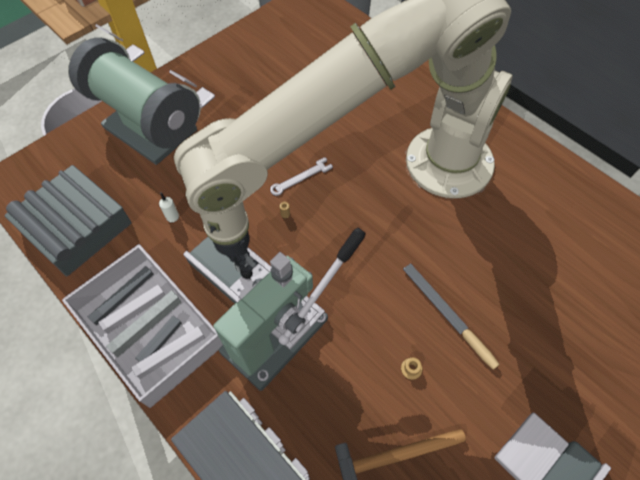

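Force builds to 15 N with no motion, so the slide is at its stop. Travel is about 0.117 m by the knob's shift in the image. I'll check against the ram axis.

```bash
python3 - <<'E'
from h import *
T=lambda x,y:("top",255+x/4-.4,125+y/4-.4)
S=lambda x,y:("scene",180+x/4-.4,180+y/4-.4)
r=tri([T(156,210),S(401,324)]);print("ram top",r)
e=np.array([.6257,-.0758]);print((r[:2]-e)@np.array([-.085,.996]),(r[:2]-e)@np.array([.996,.085]))
im=cv2.imread("pics/w13.png")
crop(im,540,220,100,180,3.3,"w13c.png")
E
```

```text
ram top [0.61726107 0.04088675 0.30207437]
0.11693731436147052 0.0015132010504620346
```

View pics/w13c.png

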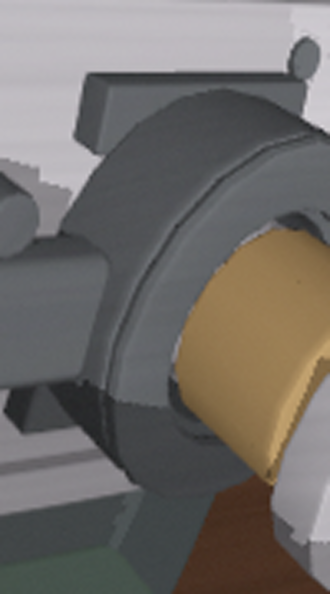

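The ram axis lies 0.1169 m from the eye's starting position, which agrees with the 0.117 m travel. The bush is visible under the ram foot, so the slide is in. Backing off and going over to the lever.

```bash
python3 -m handwheel '[[[1,-10,0,0,0],[0,0,30,0,0],[0,0,48,0,0],[0,0,48,0,0],[0,0,48,0,0]]]' 40
python3 -m handwheel '[[[0,0,48,0,0],[0,0,48,0,0],[-10,15,45,0,0],[-20,30,0,0,0.3],[-20,32,0,0,0.6]]]' 40
python3 -m handwheel '[[[-22,36,0,0,1],[-22,36,0,0,1],[-22,36,0,0,1],[-20,32,0,0,1],[0,0,0,0,1]]]' 40
python3 -m handwheel '[[[0,0,0,0,1],[0,0,0,0,1],[0,0,0,0,1],[0,0,0,0,1],[0,0,0,0,1]]]' 40
python3 - <<'E'
from h import *
from workcell import observe
s=observe();print(s['ee_pos'])
im=cams.snapshot("wrist")[:,:,::-1];np.save("w14.npy",cams.get_calibration("wrist"),allow_pickle=True)
cv2.imwrite("pics/w14.png",im)
E
```

```text
time_s: 15.25
ee_pos: [0.6257, -0.1184, 0.234]
ee_rot: [-0.521, 0.478, 0.521, 0.478]
wrist_force: [1.0, 0.3, 0.2]
width: -0.002
time_s: 15.75
ee_pos: [0.576, -0.0421, 0.3748]
ee_rot: [0.521, -0.478, -0.52, -0.479]
wrist_force: [0.4, 0.7, -0.1]
width: 0.325
time_s: 16.25
ee_pos: [0.4875, 0.1042, 0.3735]
ee_rot: [-0.522, 0.475, 0.524, 0.476]
wrist_force: [-0.0, -0.3, 0.2]
width: 1.001
time_s: 16.75
ee_pos: [0.4903, 0.0972, 0.373]
ee_rot: [0.521, -0.479, -0.52, -0.478]
wrist_force: [-0.2, 0.2, -0.1]
width: 0.999
[0.49033975 0.09720266 0.37301291]
```

View pics/w14.png

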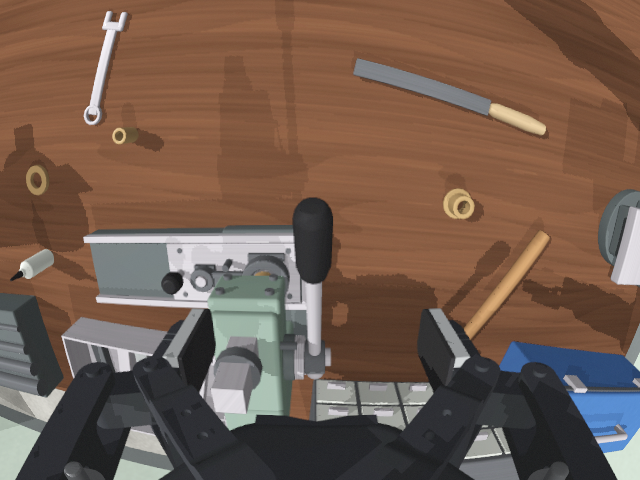

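The lever's grip lies at columns 294–333 and rows 198–283, centred between the open fingers. The slide is in, with the eye at (265,265) under the head.

```bash
python3 - <<'E'
from h import *
c=np.load("w14.npy",allow_pickle=True).item()
print(onz("wrist",313.5,199,.297,c),onz("wrist",314.5,242,.288,c),onz("wrist",315,282,.268,c))
E
```

```text
[0.45460678 0.09283798 0.297     ] [0.48439304 0.0958556  0.288     ] [0.52134741 0.09918221 0.268     ]
```

```bash
python3 -m handwheel '[[[0,-1,-40,0,1],[0,0,-40,0,1],[0,0,-25,0,1],[0,0,-7,0,1],[0,0,0,0,1]]]' 40
python3 -m handwheel '[[[0,0,0,0,0.2],[0,0,0,0,0.1],[0,0,0,0,0.1],[0,0,0,0,0.1],[0,0,0,0,0.1]]]' 70
python3 - <<'E'
from h import *
from workcell import observe
s=observe();print(s['ee_pos'],s['wrist_force'])
im=cams.snapshot("wrist")[:,:,::-1];cv2.imwrite("pics/w15.png",im)
E
```

```text
time_s: 17.3
ee_pos: [0.4898, 0.0967, 0.2608]
ee_rot: [-0.521, 0.479, 0.521, 0.478]
wrist_force: [0.2, 0.1, 0.0]
width: 0.997
time_s: 17.8
ee_pos: [0.4904, 0.095, 0.262]
ee_rot: [0.521, -0.479, -0.52, -0.478]
wrist_force: [-2.6, -6.6, 6.1]
width: 0.276
[0.49036895 0.09504267 0.26200739] [-2.58486539 -6.56224095  6.14029991]
```

View pics/w15.png

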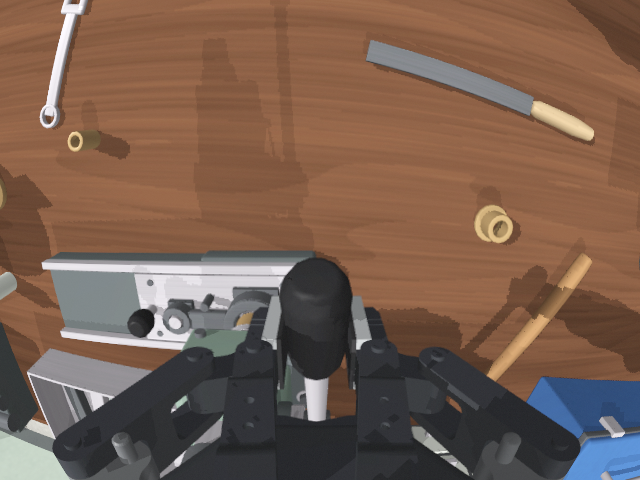

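The grip is pinched between both pads. I'll draw it down along its arc.

```bash
python3 -m handwheel '[[[-4,-1,-7.5,0,0.1],[-4,-0.3,-7.5,0,0.1],[-6.5,-0.5,-15.7,0,0.1],[-5,-0.4,-16.2,0,0.1],[-3.7,-0.3,-16.6,0,0.1]]]' 70
python3 -m handwheel '[[[-2.2,-0.2,-16.9,0,0.1],[-0.7,0,-17,0,0.1],[0.7,0,-17,0,0.1],[2.2,0.2,-16.9,0,0.1],[0,0,0,0,0.1]]]' 70
python3 - <<'E'
from h import *
from workcell import observe
s=observe();print(s['ee_pos'],s['wrist_force'])
im=cams.snapshot("wrist")[:,:,::-1];cv2.imwrite("pics/w16.png",im)
E
```

```text
time_s: 18.35
ee_pos: [0.4675, 0.0931, 0.1987]
ee_rot: [0.521, -0.478, -0.52, -0.479]
wrist_force: [-1.3, -5.4, 10.1]
width: 0.281
time_s: 18.85
ee_pos: [0.4676, 0.093, 0.1295]
ee_rot: [0.521, -0.479, -0.52, -0.478]
wrist_force: [-3.3, -4.6, 9.9]
width: 0.279
[0.46755471 0.09303723 0.12948509] [-3.26389613 -4.62068559  9.88343328]
```

View pics/w16.png

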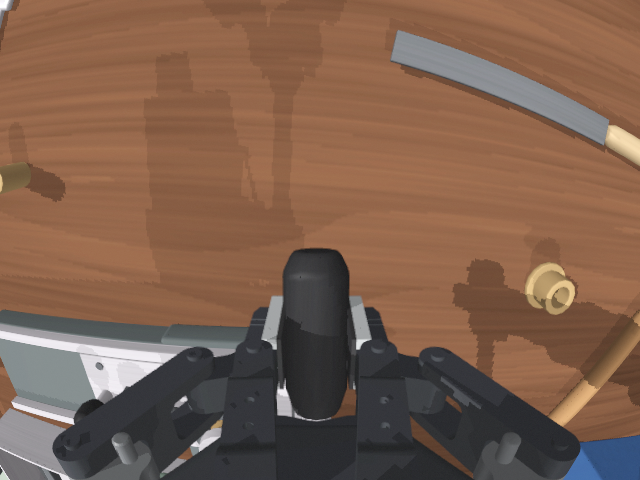

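Still held well, following the lever at about 10 N. Continuing towards the stop.

```bash
python3 -m handwheel '[[[3.7,0.3,-16.6,0,0.1],[5,0.4,-16.2,0,0.1],[6.5,0.5,-15.7,0,0.1],[3.5,0.3,-6,0,0.1],[0,0,0,0,0.1]]]' 70
python3 -m handwheel '[[[2,0,-3,0,0.1],[2,0,-3,0,0.1],[0,0,0,0,0.1],[0,0,0,0,0.1],[0,0,0,0,0.1]]]' 70
```

```text
time_s: 19.4
ee_pos: [0.4863, 0.0947, 0.0756]
ee_rot: [0.521, -0.479, -0.52, -0.478]
wrist_force: [-5.0, -6.0, 11.5]
width: 0.272
time_s: 19.9
ee_pos: [0.4887, 0.0948, 0.0719]
ee_rot: [-0.52, 0.479, 0.521, 0.478]
wrist_force: [-20.4, -6.5, 38.2]
width: 0.28
```

Force jumps to 38 N, so the lever is at its stop. I'll ease slightly, keeping a firm push, and check.

```bash
python3 -m handwheel '[[[-1.5,0,1,0,0.1],[0,0,0,0,0.1],[0,0,0,0,0.1],[0,0,0,0,0.1],[0,0,0,0,0.1]]]' 70
python3 - <<'E'
from h import *
from workcell import observe
s=observe();print(s['ee_pos'],s['wrist_force'],s['time_s'])
for n in("wrist","scene","top"):
    cv2.imwrite(f"pics/{n}17.png",cams.snapshot(n)[:,:,::-1])
a=cv2.imread("pics/scene17.png");b=cv2.imread("pics/scene0.png")
f=lambda i:cv2.resize(i[180:330,180:380],None,fx=2,fy=2,interpolation=cv2.INTER_CUBIC)
t=lambda i:cv2.resize(i[125:275,255:455],None,fx=2,fy=2,interpolation=cv2.INTER_CUBIC)
cv2.imwrite("pics/c17.png",np.vstack([np.hstack([f(b),f(a)]),np.hstack([t(cv2.imread('pics/top0.png')),t(cv2.imread('pics/top17.png'))])]))
E
```

```text
time_s: 20.4
ee_pos: [0.4884, 0.0949, 0.0725]
ee_rot: [0.521, -0.478, -0.521, -0.479]
wrist_force: [-11.3, -5.8, 24.1]
width: 0.277
[0.48840318 0.09485136 0.07250548] [-11.29930562  -5.79041532  24.07286513] 20.4
```

View pics/c17.png

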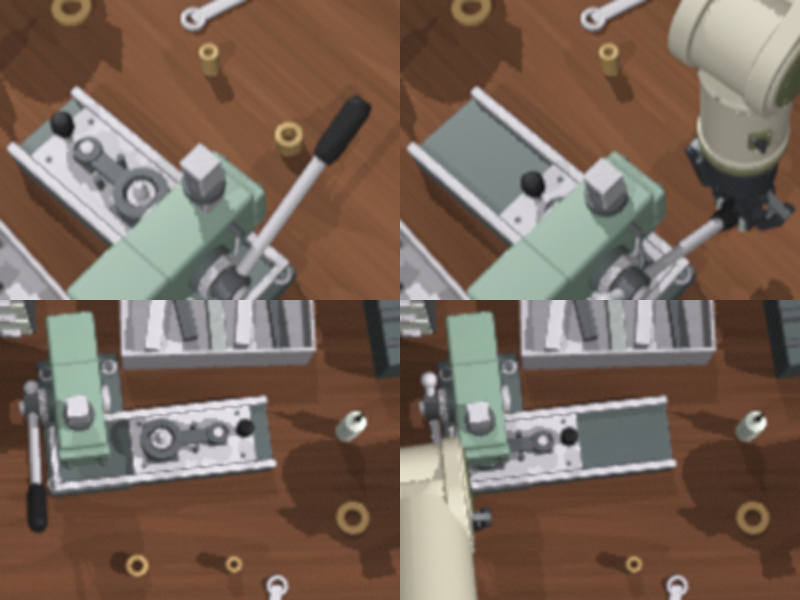

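View pics/wrist17.png

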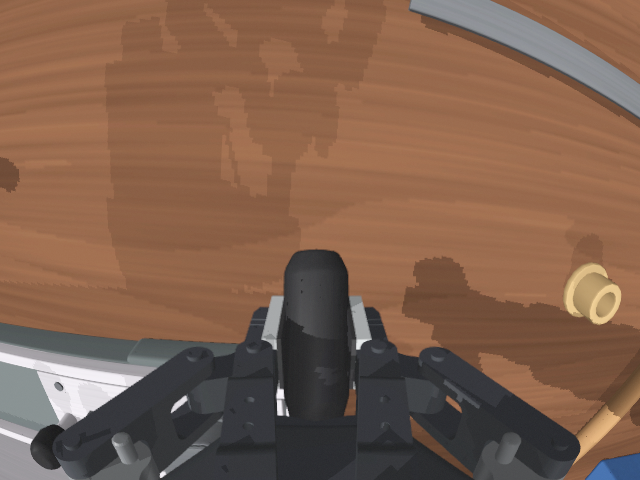

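The ram block has dropped, the slide is in with its knob at top (339,193), and the bystanders are unmoved. One numeric check of the ram drop and slide position before handing in.

```bash
python3 - <<'E'
from h import *
from workcell import observe
for z in(.302,.278,.274):print(z,np.round(proj("scene",[.6173,.0409,z]),1),np.round(proj("top",[.6173,.0409,z]),1))
for n,r in(("scene",(255,235,60,60)),("top",(280,165,30,35))):
    A=[cv2.imread(f"pics/{n}{k}.png") for k in(0,17)]
    for i in A:
        x,y,w,h=r;g=i[y:y+h,x:x+w].astype(int);m=((g.min(2)>185)&(g.max(2)-g.min(2)<25)).astype(np.uint8)
        nn,l,st,ce=cv2.connectedComponentsWithStats(m);k=1+np.argmax(st[1:,4]);print(n,ce[k]+[x,y],st[k,4])
k=onz("top",255+(569-400)/2-.2,125+(436-300)/2-.2,.087);print("knob",k,((k[:2]-[.6369,-.2008])@np.array([-.085,.996])))
print(observe()['wrist_force'])
E
```

```text
0.302 [279.3 260.6] [293.3 177.3]
0.278 [280.4 266.5] [293.9 179.9]
0.274 [280.5 267.5] [293.9 180.3]
scene [279.7816092  260.61494253] 174
scene [275.67532468 265.95670996] 231
top [293.24210526 177.54736842] 95
top [293.85882353 180.30588235] 85
knob [ 0.62641474 -0.08627381  0.087     ] 0.11495932755012023
[-11.93471434  -5.78199219  23.63374412]
```

```bash
python3 -m handwheel '[[[0,0,0,0,0.1],[0,0,0,0,0.1],[0,0,0,0,0.1],[0,0,0,0,0.1],[0,0,0,0,0.1]]]' 70
python3 -c "
from workcell import job_done,observe
print(observe()['wrist_force']);print(job_done())"
```

```text
time_s: 21.05
ee_pos: [0.4884, 0.0949, 0.0725]
ee_rot: [0.521, -0.478, -0.521, -0.479]
wrist_force: [-11.3, -6.7, 24.5]
width: 0.281
[-11.30770749  -6.67666428  24.5028792 ]
the job is handed in; nothing more can be done
None
```

The plain bush is on the pilot, the slide is in, and the job was handed in at about 21 s with the robot holding the lever down at its stop. The hand-in gives no verdict, and I never saw the pressed bush itself because the press head and ram hide it.

- **Bush:** I stood it over the pilot, felt contact at the shoulder (about 4 N) and let go with the slide still out. The wrist picture then showed it upright and centred.
- **Slide:** I pushed it in by the knob until the force rose to 15 N with no more movement. The knob's shift gave a travel of 0.117 m, and the ram axis measured 0.117 m from the eye's starting position. A later, coarser check from the top camera gave 0.115 m, about 2 mm less, which is within that picture's resolution.
- **Lever:** I pinched the handgrip and drew it down its arc until the force jumped to 38 N, then eased it to a steady push of about 24 N. In the top picture the ram block's shift matches the full 28 mm drop. In the scene picture its downward shift agrees, but the blob I tracked there also moved sideways by about 5 pixels more than expected.
- **Other parts:** In the last pictures I saw no sign that any of the other bronze parts, the tools or the bottle had moved. I compared these by eye only; the hammer and file were only partly in view.

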